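# Weigh and book a batch of meat rolls

### The arm

A 7-joint arm with a two-finger parallel gripper is mounted at the origin on the work surface. World frame = base frame: x ahead of the robot, y to its left, z up, the work surface at z = 0. Lengths are in mm, angles in rad, forces in N, time in s.
With the tool pointing down it reaches from about 425 to 875 mm from the base axis. Payload 9.9 kg.
Tool frame: the origin (TCP) lies on the centre line of the jaws, within the pads' length; the fingertips stand 11 mm ahead of it and the grasp point (between the pads) lies 8 mm behind it; x points along the fingers, z is the direction in which the jaws open and shut, and the axes are right-handed (so a half turn about x gives the same grasp; the last joint's range is limited). The gripper opens to 85 mm and grips with 20 to 120 N. Pads are 22 mm wide; open, the fingers measure 114 mm over their backs; the gripper's body (76 mm by 85 mm) begins 54 mm behind the grasp point. The pads swing forward as they close: fully open they stand 13 mm farther back than shut.
Start: joints at [1.104, 0.576, 0.025, 1.437, -0.015, 1.129, -0.057], TCP at [252.13, -626.147, 242.289] pointing down, gripper open.
Joint ranges: [-2.76, 2.76], [-0.34, 2.15], [-1.52, 1.57], [0.19, 2.46], [-1.09, 4.23], [0.17, 1.99], [-2.82, 2.82]. Speed limits (rad/s): [2.22, 2.22, 3.01, 3.01, 3.14, 3.14, 3.14].

### API

Orientations are given as a rotation vector (axis times angle).
In Python, from bench import env gives the robot as it stands.
- The arm moves only by the tool drive_tool, never from a script. Its argument "moves" is a list of rows, each a list of 5 numbers: the shift along the tool's x, y, z in mm, then the turn about the tool's x in degrees, then the opening, from 0 (shut) to 1 (fully open). In form: [[x, y, z, turn, gripper], ...]. A call has 1 to 8 rows; each row shifts and turns the commanded pose from where the row before left it, along the tool's axes as they then stand; what a row does not reach is not made up. A row lasts 1/8 s, in which the tool goes at most 62.5 mm and 10.7 degrees, less where a joint would pass 70% of its speed; a pose out of reach is approached as far as the arm can. A call with a gripper value outside its range is refused whole. The fingers move at their own pace and stop on an object; "force" is the grip in N (left out, the last holds). Time passes only in rows, so rows that do not move let the fingers close. It gives the time, the measured TCP pose, the force and the opening at its end, in the units of the state.
- env.get_state(): the state, without advancing time (a new reading comes with each control period).
- env.get_image(name): name is "scene" or "top" or "wrist"; returns the picture (480x640x3 uint8, blue, green, red); there is no depth.
- env.calibration(name): a dict with "fx", "fy", "cx", "cy" (pixels), "k1" (the pictures are not rectified: a ray, as slopes to the right and down, at radius r is drawn at 1 + k1 r^2 times it, then the intrinsics apply), "cam_to_world" (4x4, takes a point from camera to world coordinates). Camera axes: x right, y up, looking along -z (the intrinsics and any distortion apply to the point x, -y, -z); pixel columns grow to the right and rows downward; lengths in mm; the calibration is good to about 2 mm. A picture is of the moment at which its call begins: read the wrist's pose just before it. calibration takes no time and is no camera call; for the wrist camera it gives the pose at the moment of the call.
- env.hand_in(): hands the job in, once; it reports no verdict.
The state is a dict: "t": time; "joints": joint angles; "dq": joint speeds; "joint_efforts": joint torques, N m; "position": TCP position; "ee_rot": TCP orientation; "wrist_force": force on the tool from outside, world axes, zero at the start; "wrist_torque": the same for the moment, N m; "gripper_width": finger opening in mm.
Only numpy, scipy, OpenCV 4.12 (cv2) and the standard library are available. Lean on these libraries where they do the work, as an engineer would, in place of code of your own. Each camera call takes 0.05 s, during which the arm holds its last target. There are 200 camera calls.

### The job

Weigh the batch of meat rolls: press the round key to switch the scale on, then, with nothing on the pan, the square key to zero it; lay every roll on the pan and let go, and press the wide key to take the weight. Then squeeze the scanner's trigger right in and let it go to book the batch, press the long key to print, and only then move all the rolls into the empty crate. Press each key fully and one at a time, keep all the rolls on the pan until the print key has been pressed, and do not disturb the other things on the table.

Things in the scene. Friction and masses are not known exactly. Their poses are not given: they have to be found in the camera images.
- roll0_mid (a point): a vacuum-packed meat roll, a copper-coloured bar with rounded long edges, about 130 mm long and 46 x 46 mm across, 0.35 to 0.7 kg, with a paper band. This point is its very centre (23 mm above what it lies on); its x axis runs along its length. May be absent: two or three rolls in all
- roll1_mid (a point): a vacuum-packed meat roll, a copper-coloured bar with rounded long edges, about 130 mm long and 46 x 46 mm across, 0.35 to 0.7 kg, with a paper band. This point is its very centre (23 mm above what it lies on); its x axis runs along its length. May be absent: two or three rolls in all
- roll2_mid (a point): a vacuum-packed meat roll, a copper-coloured bar with rounded long edges, about 130 mm long and 46 x 46 mm across, 0.35 to 0.7 kg, with a paper band. This point is its very centre (23 mm above what it lies on); its x axis runs along its length. May be absent: two or three rolls in all
- pan (a point): centre of the top face of the scale's steel pan, 65 mm above the table. The pan is 184 mm (x) by 246 mm (y) with a lip 8 mm high and 4 mm thick; two ribs 22 mm wide and 8 mm high run along x at y = +-42 mm. They leave three lanes, the middle one 62 mm and the side ones 66 mm wide; lay a roll along x at the lane centres y = -86, 0, 86 mm
- scale: the fixed grey bench scale, 310 x 250 mm; origin on the table under the middle of the pan. Its x axis points away from the robot; its keys lie on the robot's side, in a row at x = -150 mm. Behind the pan, at x = 110 to 140 and y = -140 to -30 mm, its display stands 233 mm above the table
- key_round (a joint): round key, 28 mm across (switches the scale on), on the front ledge of the scale, first from the left as the robot sees it. The joint value is how far it is pressed: 0 up, 0.006 m fully down, sprung back (2 N to start, 5 N fully down); more than 0.004 counts as pressed
- key_wide (a joint): wide key, 38 mm across by 20 mm deep (takes the weight), on the front ledge of the scale, second from the left. The joint value is how far it is pressed: 0 up, 0.006 m fully down, sprung back (2 N to start, 5 N fully down); more than 0.004 counts as pressed
- key_square (a joint): square key, 24 mm (zeroes the scale), on the front ledge of the scale, third from the left. The joint value is how far it is pressed: 0 up, 0.006 m fully down, sprung back (2 N to start, 5 N fully down); more than 0.004 counts as pressed
- key_long (a joint): long key, 20 mm across by 42 mm deep (prints), on the front ledge of the scale, at the right end. The joint value is how far it is pressed: 0 up, 0.006 m fully down, sprung back (2 N to start, 5 N fully down); more than 0.004 counts as pressed
- key_round_top (a point): centre of the top face of the round key; 69 mm above the table when up; it goes straight down when pressed
- key_square_top (a point): centre of the top face of the square key; 69 mm above the table when up; it goes straight down when pressed
- key_wide_top (a point): centre of the top face of the wide key; 69 mm above the table when up; it goes straight down when pressed
- key_long_top (a point): centre of the top face of the long key; 69 mm above the table when up; it goes straight down when pressed
- scanner: a grey hand scanner fixed on its side in a cradle, nose towards the pan (-y); its black pistol grip sticks out level towards the robot (-x), and the trigger lies beside it on the nose's side. Origin on the table under point pinch. Grip: x = -55 to 58 mm, 28 mm thick, 36 mm tall, free space below. Head: x = 55 to 111, y = -60 to 60 mm, top 116 mm above the table
- pinch (a point): where to squeeze, 85 mm above the table: midway between the trigger's face and the back of the scanner's grip when squeezed (42 mm over both; 58 mm when not, the trigger then standing out 16 mm more to -y). From above, the fingers go down one on either side and close along y. The back of the grip is 21 mm to +y of this point
- trigger_face (a point): middle of the trigger's pressed face, 51 mm from its hinge: a white plate 62 mm long and 26 mm tall, hinged upright at the scanner's head
- trigger (a joint): squeeze of the trigger: 0 let go, 0.28 rad squeezed right in; sprung (about 2 N to start, 6 N right in at the face); more than 0.22 counts as squeezed, less than 0.05 as let go
- crate_in (a point): centre of the inner floor of the fixed grey open crate, 5 mm above the table: 290 mm (x) by 180 mm (y) inside, walls 5 mm thick, rim 45 mm above the table; empty at the start. Three rolls lie in it side by side, along y, spaced along x
- rest: fixed white tray on which the rolls lie at the start, 291 mm (x) by 190 mm (y), floor 4 mm and rim 12 mm above the table; ribs along y, 26 mm wide and 8 mm high, at x = +-47.5 mm leave three lanes (centres x = -95, 0, 95 mm), a roll along y in each or none. Origin under its centre. It stands on one side of the scale and the crate on the other, either way round
- sanitiser: bottle 64 mm across and 170 mm tall, to be left alone; origin under its centre
- tub: steel bowl 90 mm across and 70 mm tall, to be left alone; origin under its centre
- tape: ring-shaped roll of clear tape, 76 mm across and 45 mm tall, lying flat, to be left alone; origin under its centre
Things that resemble listed ones, but are neither listed nor needed, are in the scene too. Leave any blue look-alike of the part that bears roll1_mid alone.

How it is judged:
By the outcome, as a careful person would: the job done as asked, in the order asked, and still so for the second after the job is handed in, with the robot touching nothing.
Of roll0, roll1, roll2 only 2 to 3 are there at a start; the rules pass over those that are not, and their reading is None.
At some moment in a run one of roll0, roll1, roll2 may be knocked a few centimetres aside while the robot is not near it.
Once in a run the grip may slacken for a moment while it holds something.
It also fails if it takes over 210 s, if anything falls off the work surface, if the arm or the gripper's body presses on something with over 40 N, if the wrist force passes 120 N, or if a joint passes its speed limit or range.

## Working session

There is one attempt and no reset: what is moved stays moved. The work goes in short steps, Python scripts to look and compute and a tool call to move; the robot and the scene stay as the last step left them, time stands still between calls to the robot, and variables do not carry over. Pictures are saved under pics/ and viewed, about 12 in all and at most 16, crops included, and the job is handed in when it is done.

Besides the shell and the picture viewer there is one more tool, called after "Request:" in YAML: its name, and indented under it one key for each argument. drive_tool: Moves the arm, as the interface text tells. Its arguments: {"type":"object","properties":{"moves":{"type":"array","items":{"type":"array","items":{"type":"number"}}},"force":{"type":"number"}},"required":["moves"]}

```bash
ls; mkdir -p pics; cat > h.py <<'E'
import numpy as np, cv2
from scipy.spatial.transform import Rotation as R
from bench import env
def ray(cal,u,v):
    x=(u-cal["cx"])/cal["fx"]; y=(v-cal["cy"])/cal["fy"]
    rd=np.hypot(x,y); r=rd
    for _ in range(20): r=rd/(1+cal["k1"]*r*r)
    s=r/rd if rd>0 else 1
    T=np.array(cal["cam_to_world"]); d=T[:3,:3]@np.array([x*s,-y*s,-1]); return T[:3,3],d
def onplane(cal,u,v,z):
    o,d=ray(cal,u,v); return o+d*(z-o[2])/d[2]
def tri(rays):
    A=0;b=0
    for o,d in rays:
        d=d/np.linalg.norm(d);P=np.eye(3)-np.outer(d,d);A=A+P;b=b+P@o
    return np.linalg.solve(A,b)
def proj(cal,p):
    T=np.array(cal["cam_to_world"]); c=T[:3,:3].T@(np.array(p)-T[:3,3]); x=c[0]/-c[2];y=-c[1]/-c[2]
    k=1+cal["k1"]*(x*x+y*y); return cal["fx"]*x*k+cal["cx"],cal["fy"]*y*k+cal["cy"]
E
python3 - <<'E'
from h import *
for n in("scene","top"):
    c=env.calibration(n); print(n,{k:(np.round(v,2).tolist()) for k,v in c.items()})
    im=env.get_image(n); cv2.imwrite(f"pics/{n}0.png",im)
s=env.get_state(); print({k:np.round(v,3) for k,v in s.items()})
print(R.from_rotvec(s["ee_rot"]).as_matrix().round(2))
E
```

```text
pics
scene {'fx': 624.41, 'fy': 624.41, 'cx': 327.31, 'cy': 231.81, 'k1': -0.14, 'cam_to_world': [[-0.7, -0.6, 0.4, 1051.52], [0.72, -0.58, 0.38, 468.54], [0.0, 0.55, 0.83, 1336.71], [0.0, 0.0, 0.0, 1.0]]}
top {'fx': 519.84, 'fy': 519.84, 'cx': 320.15, 'cy': 242.54, 'k1': 0.01, 'cam_to_world': [[-0.01, 1.0, -0.09, 337.31], [-1.0, -0.01, 0.01, -101.73], [0.01, 0.09, 1.0, 1513.69], [0.0, 0.0, 0.0, 1.0]]}
{'t': np.float64(0.1), 'joints': array([ 1.104,  0.576,  0.025,  1.438, -0.015,  1.129, -0.056]), 'dq': array([ 0.001, -0.001,  0.001, -0.002, -0.   ,  0.   , -0.001]), 'joint_efforts': array([ 7.0000e-03, -7.6731e+01,  2.2580e+00, -2.8661e+01,  1.6000e-02,
        9.0000e-03, -0.0000e+00]), 'position': array([ 251.975, -625.803,  241.518]), 'ee_rot': array([ 0.924,  1.368, -0.922]), 'wrist_force': array([ 0.355, -0.159,  0.324]), 'wrist_torque': array([ 0.027,  0.055, -0.079]), 'gripper_width': np.float64(85.314)}
[[-0.    0.93  0.37]
 [ 0.    0.37 -0.93]
 [-1.   -0.   -0.  ]]
```

View pics/top0.png

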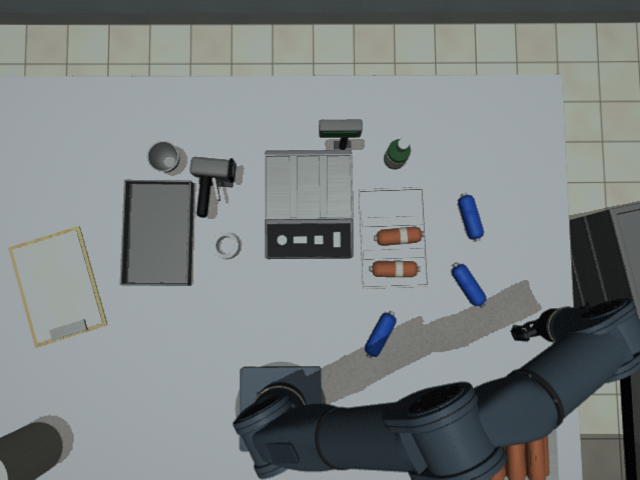

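View pics/scene0.png

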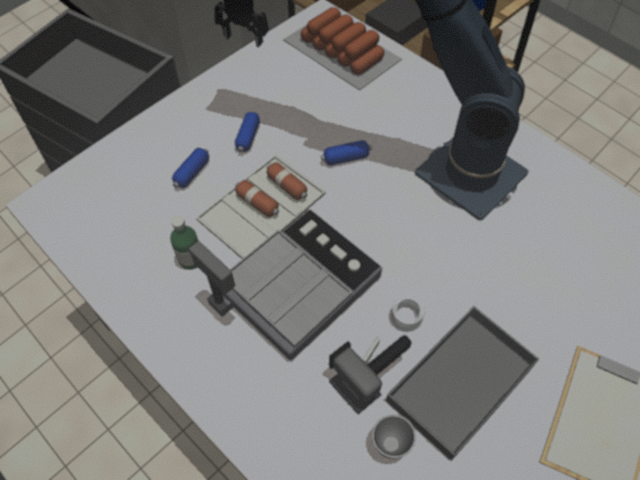

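The top view shows two copper rolls with paper bands, at px (400,236) and (395,269), on the white tray to the right of the scale. The blue look-alikes at (470,217), (468,284) and (380,334), and the unbanded stack at the bottom, don't fit the description, so I'll leave them alone. The scale is at (309,205), the crate at (157,233) and the scanner at (210,185), with the grip pointing towards the robot. Next I'll check an enlarged crop and measure.

```bash
cat > m.py <<'E'
from h import *
T=cv2.imread("pics/top0.png");S=cv2.imread("pics/scene0.png")
cT=env.calibration("top");cS=env.calibration("scene")
def blobs(m,box,amin):
    x0,y0,x1,y1=box;k=np.zeros_like(m);k[y0:y1,x0:x1]=m[y0:y1,x0:x1]
    n,l,st,ce=cv2.connectedComponentsWithStats(k)
    return [(st[i,4],ce[i].round(1),cv2.minAreaRect(np.argwhere(l==i)[:,::-1].astype(np.float32))) for i in range(1,n) if st[i,4]>=amin]
def cop(i):
    h=cv2.cvtColor(i,cv2.COLOR_BGR2HSV); m=cv2.inRange(h,(0,90,50),(20,255,255)); return cv2.morphologyEx(m,cv2.MORPH_CLOSE,np.ones((13,13)))
def br(i,t): return cv2.inRange(cv2.cvtColor(i,cv2.COLOR_BGR2GRAY),t,255)
E
python3 - <<'E'
from m import *
for n,m,b,a in (("rollT",cop(T),(355,180,430,295),100),("rollS",cop(S),(200,140,330,240),100),("keyT",br(T,150),(270,228,347,252),15),("keyS",br(S,130),(295,215,368,275),15),("plateT",br(T,120),(205,180,232,205),5)):
    for x in blobs(m,b,a): print(n,x[0],x[1],[np.round(q,1) for q in x[2]])
c=T[110:300,100:440];cv2.imwrite("pics/c1.png",cv2.resize(c,None,fx=2.35,fy=2.35,interpolation=cv2.INTER_CUBIC))
c=S[140:440,180:540];cv2.imwrite("pics/c2.png",cv2.resize(c,None,fx=2,fy=2,interpolation=cv2.INTER_CUBIC))
E
```

```text
rollT 623 [398.8 235.7] [array([399.1, 235.7]), array([14.8, 44. ]), np.float64(84.6)]
rollT 625 [394.6 268.8] [array([394.5, 269. ]), array([14., 43.]), np.float64(90.0)]
rollS 603 [286.3 180.6] [array([284.4, 181.6]), array([42.6, 20.4]), np.float64(39.0)]
rollS 634 [257.2 197.2] [array([257.2, 195. ]), array([43.4, 20.2]), np.float64(35.5)]
keyT 86 [336.5 239.3] [array([336.5, 239. ]), array([14.,  5.]), np.float64(90.0)]
keyT 57 [281.6 239.8] [array([281.5, 240. ]), array([8., 7.]), np.float64(90.0)]
keyT 72 [299.5 239.5] [array([299.5, 239.5]), array([ 5., 11.]), np.float64(90.0)]
keyT 56 [318.  239.5] [array([318. , 239.5]), array([7., 6.]), np.float64(90.0)]
keyS 1012 [350.7 227.9] [array([342.5, 234.5]), array([39., 49.]), np.float64(90.0)]
keyS 99 [307.8 226.8] [array([307.8, 226.8]), array([ 6.6, 14.7]), np.float64(51.3)]
keyS 71 [322.4 238.7] [array([322.5, 238.5]), array([8.5, 8.5]), np.float64(45.0)]
keyS 95 [338.1 251.4] [array([338. , 251.5]), array([14. ,  6.9]), np.float64(39.8)]
keyS 59 [299.9 265.3] [array([300., 265.]), array([10.3, 16.8]), np.float64(8.7)]
keyS 81 [353.7 264. ] [array([354., 264.]), array([ 8., 10.]), np.float64(90.0)]
keyS 26 [307.5 269.5] [array([308.4, 269.4]), array([12.9,  4.8]), np.float64(41.2)]
plateT 81 [214.9 190.8] [array([214.5, 189.5]), array([19.,  7.]), np.float64(90.0)]
plateT 214 [225.1 195.7] [array([224. , 195.5]), array([17., 14.]), np.float64(90.0)]
```

View pics/c1.png

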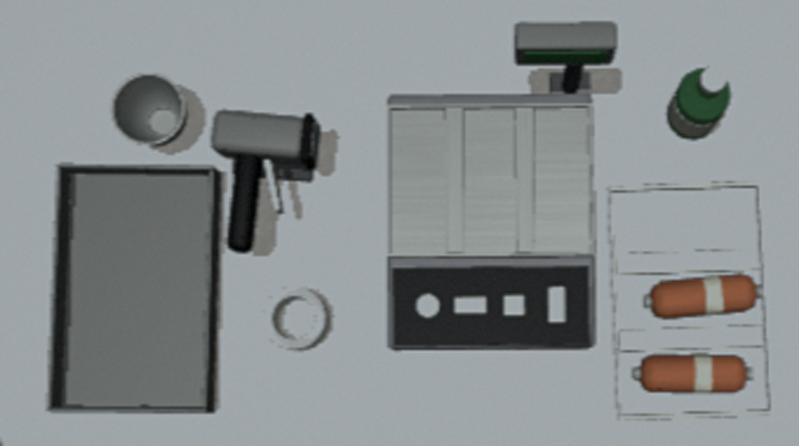

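View pics/c2.png

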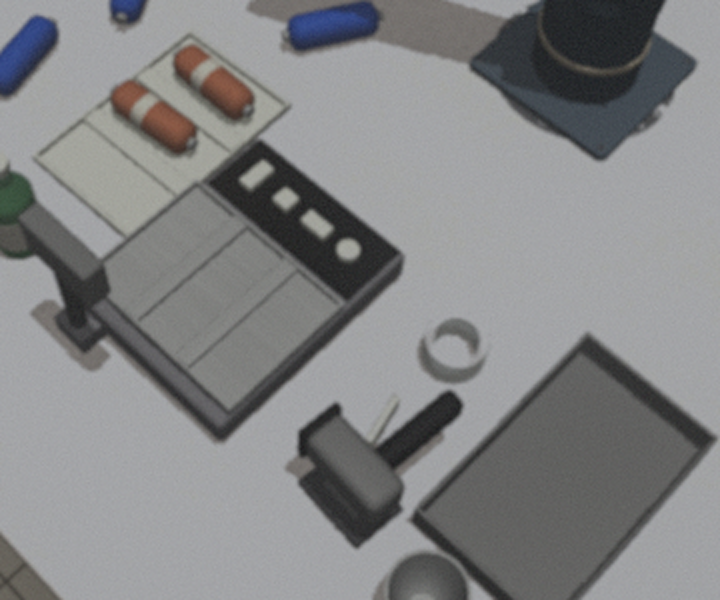

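Both rolls are confirmed: banded copper, on the tray, with one slightly skewed. Keys from left to right are round, wide, square, long. The trigger plate runs from about (266,165) to (280,213) in the crop.

```bash
python3 - <<'E'
from m import *
f=lambda p:(p[0]/2.35+100,p[1]/2.35+110)
g=lambda p:(p[0]/2+180,p[1]/2+140)
t=lambda a,b:tri([ray(cT,*a),ray(cS,*b)]).round(0)
print("rolls tri",t((398.8,235.7),(257.2,197.2)),t((394.6,268.8),(286.3,180.6)))
for u in((398.8,235.7),(394.6,268.8)): print(" plane z35",onplane(cT,*u,35).round(0))
for n,a,b in(("round",(281.6,239.8),(353.7,264)),("wide",(299.5,239.5),(338.1,251.4)),("square",(318,239.5),(322.4,238.7)),("long",(336.5,239.3),(307.8,226.8))): print(n,t(a,b),onplane(cT,*a,69).round(1),onplane(cS,*b,69).round(1))
print("plate tip",t(f((280,213)),g((396,400))),"hinge",t(f((266,165)),g((372,440))))
print("grip tip",t(f((239,245)),g((450,405))),"z103", onplane(cT,*f((239,245)),103).round(0),onplane(cT,*f((249,160)),103).round(0))
print("plate z98",[onplane(cT,*f(p),98).round(0) for p in((266,165),(280,213))])
for n,L,z in(("crate rim",[(58,166),(218,170),(48,410),(214,410)],45),("pan lip",[(388,106),(592,106),(388,255),(593,255)],73),("tray rim",[(609,187),(757,185),(619,418),(769,410)],12)):
    P=[onplane(cT,*f(p),z).round(0)[:2] for p in L];print(n,*P,"mean",np.mean(P,0))
print("crate tri",t(f((58,166)),g((545,640))),t(f((214,410)),g((588,337))),t(f((48,410)),g((717,437))),t(f((218,170)),g((414,517))))
print("tape",onplane(cT,*f((301,319)),45).round(0),"sanit",onplane(cT,*f((700,90)),150).round(0))
E
```

```text
rolls tri [ 482. -342.   30.] [ 388. -329.   25.]
 plane z35 [ 483. -342.   35.]
 plane z35 [ 388. -328.   35.]
round [470.  -9.  68.] [470.5  -9.4  69. ] [470.7  -8.   69. ]
wide [471. -59.  68.] [471.  -59.3  69. ] [471.2 -58.4  69. ]
square [ 471. -111.   67.] [ 470.6 -110.9   69. ] [ 471.7 -110.5   69. ]
long [ 471. -162.   66.] [ 470.8 -162.6   69. ] [ 472.  -160.4   69. ]
plate tip [580. 164.  80.] hinge [635. 179.  89.]
grip tip [542. 211.  80.] z103 [539. 206. 103.] [639. 196. 103.]
plate z98 [array([634., 177.,  98.]), array([577., 160.,  98.])]
crate rim [646. 439.] [640. 245.] [351. 443.] [349. 246.] mean [496.5  343.25]
pan lip [710.  36.] [ 709. -209.] [530.  36.] [ 528. -207.] mean [619.25 -86.  ]
tray rim [ 622. -233.] [ 623. -418.] [ 335. -241.] [ 343. -425.] mean [ 480.75 -329.25]
crate tri [651. 446.  23.] [345. 257.  24.] [350. 446.  42.] [645. 254.  13.]
tape [457. 143.  45.] sanit [ 707. -326.  150.]
```

Measurements agree with the stated sizes: keys at z 66–68, pan centre about (621,-86), tray centre about (481,-329) and crate centre about (497,343). First I turn the jaws along x.

Request:
drive_tool:
  moves:
    - [0,0,0,-9.7,1]
    - [0,0,0,-9.7,0]
    - [0,0,0,-9.7,0]
    - [0,0,0,-9.7,0]
    - [0,0,0,-9.7,0]
    - [0,0,0,-9.7,0]
    - [0,0,0,-9.7,0]
  force: 40

```text
t: 0.98
position: [252.0, -625.9, 241.8]
ee_rot: [-0.001, 1.571, 0.003]
wrist_force: [-0.5, 1.0, -0.2]
gripper_width: -0.1
```

```bash
cat >> h.py <<'E'
def go(x,y,z,yaw=None):
    """print tool-frame shift (and turn) from current measured pose to target; jaw yaw in deg"""
    s=env.get_state();M=R.from_rotvec(s["ee_rot"]).as_matrix();p=np.array(s["position"])
    cy=np.degrees(np.arctan2(M[1,2],M[0,2]))
    print("t",round(float(s["t"]),1),"pos",p.round(1),"yaw",cy.round(1),"down",M[:,0].round(3),"w",round(float(s["gripper_width"]),1),"F",np.round(s["wrist_force"],1),"q7",round(float(s["joints"][6]),2))
    th=0 if yaw is None else (cy-yaw+180)%360-180
    d=np.array([x,y,z])-p
    print(" turn",round(th,1),"shift before turn",(M.T@d).round(1),"after turn",((M@R.from_euler("x",th,degrees=True).as_matrix()).T@d).round(1))
E
python3 -c "
from h import *
go(471,-9,120,0)"
```

```text
t 1.0 pos [ 252.  -625.9  241.8] yaw 0.2 down [-0.     0.001 -1.   ] w -0.1 F [-0.5  1.  -0.2] q7 0.97
 turn 0.2 shift before turn [122.2 616.2 220.7] after turn [122.2 616.8 219.1]
```

Request:
drive_tool:
  moves:
    - [0,56,20,0,0]
    - [0,56,20,0,0]
    - [0,56,20,0,0]
    - [0,56,20,0,0]
    - [0,56,20,0,0]
    - [0,56,20,0,0]
    - [0,56,20,0,0]
    - [0,56,20,0,0]

```text
t: 1.98
position: [413.7, -176.8, 242.3]
ee_rot: [0.002, 1.571, -0.003]
wrist_force: [0.7, -0.8, 0.1]
gripper_width: -0.4
```

Request:
drive_tool:
  moves:
    - [0,56,20,0,0]
    - [0,56,20,0,0]
    - [0,56,20,0,0]
    - [60,0,0,0,0]
    - [62,0,0,0,0]
    - [0,0,0,0,0]
    - [0,0,0,0,0]

```text
t: 2.85
position: [474.7, -10.7, 121.8]
ee_rot: [0.002, 1.57, -0.002]
wrist_force: [0.2, -0.6, -0.7]
gripper_width: -0.3
```

```bash
python3 -c "
from h import *
go(471,-9,84,0)
c=env.calibration('wrist');im=env.get_image('wrist');cv2.imwrite('pics/w1.png',im)
print(np.round(c['cam_to_world'],2), c['fx'],c['k1'])
for p in((471,-9,69),(471,-59,69),(471,-111,69)):print(proj(c,p))"
```

```text
t 2.9 pos [474.7 -10.7 121.8] yaw -0.2 down [ 0.001  0.    -1.   ] w -0.3 F [ 0.2 -0.6 -0.7] q7 -0.43
 turn -0.2 shift before turn [37.8  1.6 -3.8] after turn [37.8  1.7 -3.8]
[[ 1.0000e+00  0.0000e+00  0.0000e+00  4.7476e+02]
 [-0.0000e+00  9.5000e-01  3.1000e-01  6.8430e+01]
 [ 0.0000e+00 -3.1000e-01  9.5000e-01  2.5445e+02]
 [ 0.0000e+00  0.0000e+00  0.0000e+00  1.0000e+00]] 354.47491717482285 -0.06888845672229556
(np.float64(316.6651212878738), np.float64(274.46644883026755))
(np.float64(317.41378957937934), np.float64(349.967560532765))
(np.float64(318.10836446793684), np.float64(416.20745122769904))
```

View pics/w1.png

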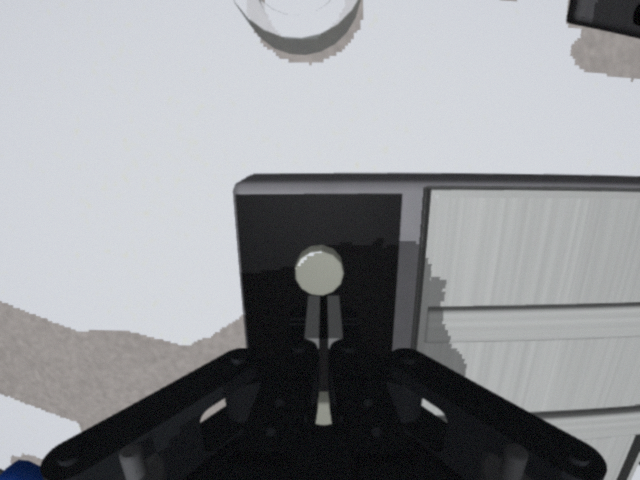

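The wrist view shows the round key at (319,271), against a predicted (317,274). That's within about 2 mm, so I press it.

Request:
drive_tool:
  moves:
    - [34,3,-2,0,0]
    - [8,0,0,0,0]
    - [5,0,0,0,0]
    - [3,0,0,0,0]
    - [0,0,0,0,0]
    - [0,0,0,0,0]

```text
t: 3.65
position: [472.5, -8.0, 73.6]
ee_rot: [0.001, 1.568, -0.004]
wrist_force: [-10.3, 0.1, 41.3]
gripper_width: 0.0
```

Bottomed out with 41 N, so I'll go about 2 mm less deep from here. Next is the square key.

Request:
drive_tool:
  moves:
    - [-30,0,0,0,0]
    - [0,-51,0,0,0]
    - [0,-51,0,0,0]
    - [22,0,0,0,0]
    - [3,0,0,0,0]
    - [2,0,0,0,0]
    - [1,0,0,0,0]
    - [0,0,0,0,0]

```text
t: 4.65
position: [472.2, -109.6, 73.9]
ee_rot: [0.0, 1.569, -0.003]
wrist_force: [-3.1, -3.5, 15.4]
gripper_width: -0.3
```

```bash
python3 -c "
from h import *
go(471,-110,73,0)"
```

```text
t 4.7 pos [ 472.2 -109.6   73.9] yaw -0.1 down [ 0.001 -0.002 -1.   ] w -0.3 F [-3.1 -3.5 15.4] q7 -0.29
 turn -0.1 shift before turn [ 0.9 -0.4 -1.2] after turn [ 0.9 -0.4 -1.2]
```

15 N is above the 5 N spring force, so the square key is fully down. Now I go over to the first roll and look.

Request:
drive_tool:
  moves:
    - [-60,0,0,0,0]
    - [-60,-50,2,0,1]
    - [0,-60,3,-3,1]
    - [0,-60,3,-3,1]
    - [0,-60,3,0,1]
    - [0,0,0,0,1]
    - [0,0,0,0,1]

```text
t: 5.52
position: [491.5, -327.4, 180.5]
ee_rot: [-0.08, 1.569, 0.082]
wrist_force: [-0.4, 0.8, 0.1]
gripper_width: 85.5
```

```bash
cat >> h.py <<'E'
def cop(i):
    h=cv2.cvtColor(i,cv2.COLOR_BGR2HSV); m=cv2.inRange(h,(0,90,50),(20,255,255)); return cv2.morphologyEx(m,cv2.MORPH_CLOSE,np.ones((21,21)))
def rolls(n,z,amin=100):
    c=env.calibration(n);im=env.get_image(n);k,l,st,ce=cv2.connectedComponentsWithStats(cop(im))
    for i in range(1,k):
        if st[i,4]<amin: continue
        b=cv2.boxPoints(cv2.minAreaRect(np.argwhere(l==i)[:,::-1].astype(np.float32)))
        B=np.array([onplane(c,*q,z) for q in b]);e=B[1]-B[0];f=B[2]-B[1]
        L=e if np.linalg.norm(e)>np.linalg.norm(f) else f
        print(n,"px",ce[i].round(0),"at",onplane(c,*ce[i],z).round(1),"size",np.linalg.norm(e).round(),np.linalg.norm(f).round(),"axis deg",round(np.degrees(np.arctan2(L[1],L[0]))%180,1))
    return c,im
E
python3 -c "
from h import *
go(483,-342,110,6)
c,im=rolls('wrist',35,1500);cv2.imwrite('pics/w2.png',im)
c,im=rolls('top',35);cv2.imwrite('pics/t2.png',im)
print(proj(c,(620,-86,65)))"
```

```text
t 5.5 pos [ 491.5 -327.4  180.5] yaw 5.9 down [ 0.     0.001 -1.   ] w 85.5 F [-0.4  0.8  0.1] q7 0.31
 turn -0.1 shift before turn [ 70.5 -13.8 -10. ] after turn [ 70.5 -13.7 -10. ]
wrist px [202. 183.] at [ 392. -297.   35.] size 47.0 69.0 axis deg 91.8
wrist px [313. 213.] at [ 482. -312.   35.] size 43.0 70.0 axis deg 96.8
wrist px [200. 270.] at [ 390.6 -370.7   35. ] size 47.0 44.0 axis deg 5.9
wrist px [312. 297.] at [ 488.2 -386.    35. ] size 43.0 43.0 axis deg 5.9
top px [389. 255.] at [ 429.  -312.3   35. ] size 89.0 134.0 axis deg 178.7
top px [500. 454.] at [-123.8 -607.9   35. ] size 269.0 136.0 axis deg 89.5
(np.float64(308.716521543982), np.float64(186.98919028924598))
```

View pics/w2.png

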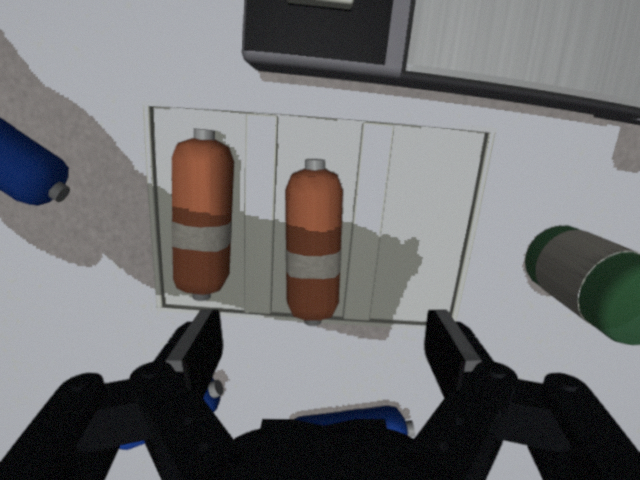

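```bash
python3 -c "
from h import *
c=env.calibration('wrist')
for a,b in(((315,167),(313,318)),((203,138),(202,293))):
    P=[onplane(c,*q,30) for q in(a,b)];print(P[0].round(),P[1].round(),(P[0]+P[1])/2,np.linalg.norm(P[0]-P[1]))
p=onplane(c,314,243,40);print(p);go(*p)"
```

```text
[ 480. -276.   30.] [ 491. -409.   30.] [ 485.36070747 -342.22605408   30.        ] 133.74491912546813
[ 391. -262.   30.] [ 391. -395.   30.] [ 390.83905744 -328.41385246   30.        ] 132.7391029296648
[ 484.98110585 -334.94322292   40.        ]
t 5.6 pos [ 491.6 -326.8  180.7] yaw 6.0 down [ 0.     0.001 -1.   ] w 85.3 F [0.1 0.1 0.5] q7 0.31
 turn 0 shift before turn [140.7  -7.5  -7.5] after turn [140.7  -7.5  -7.5]
```

Request:
drive_tool:
  moves:
    - [50,-15,-8,0,1]
    - [50,0,0,0,1]
    - [30,0,0,0,1]
    - [20,0,0,0,1]
    - [3,0,0,0,0]
    - [0,0,0,0,0]
    - [0,0,0,0,0]
    - [0,0,0,0,0]
  force: 60

```text
t: 6.62
position: [485.2, -344.5, 28.6]
ee_rot: [-0.081, 1.568, 0.08]
wrist_force: [-1.4, 2.8, 6.2]
gripper_width: 45.2
```

```bash
python3 -c "
from h import *
go(485,-342,28)"
```

```text
t 6.6 pos [ 485.2 -344.5   28.6] yaw 5.9 down [ 0.001 -0.001 -1.   ] w 45.2 F [-1.4  2.8  6.2] q7 0.22
 turn 0 shift before turn [0.6 2.5 0.1] after turn [0.6 2.5 0.1]
```

Gripped, with a width of 45.2 mm. Lift and turn.

Request:
drive_tool:
  moves:
    - [-50,0,0,0,0]
    - [-60,0,0,-10,0]
    - [0,0,0,-10,0]
    - [0,0,0,-10,0]
    - [0,0,0,-10,0]
    - [0,0,0,-10,0]
    - [0,0,0,-10,0]
    - [0,0,0,-10,0]

```text
t: 7.62
position: [483.7, -344.9, 137.1]
ee_rot: [-1.029, 1.315, 1.03]
wrist_force: [-0.8, 0.1, -7.6]
gripper_width: 45.0
```

Request:
drive_tool:
  moves:
    - [0,0,0,-10,0]
    - [0,0,0,-4,0]
    - [0,0,0,0,0]

```text
t: 8.0
position: [483.8, -344.9, 136.9]
ee_rot: [-1.206, 1.212, 1.207]
wrist_force: [-0.4, 0.1, -7.7]
gripper_width: 45.2
```

```bash
python3 -c "
from h import *
go(621,-172,110,90)"
```

```text
t 8.0 pos [ 483.8 -344.9  136.9] yaw 89.8 down [-0.001  0.    -1.   ] w 45.2 F [-0.4  0.1 -7.7] q7 1.51
 turn -0.2 shift before turn [  26.9 -136.5  173.5] after turn [  26.9 -137.2  172.9]
```

Request:
drive_tool:
  moves:
    - [0,-35,43,0,0]
    - [0,-35,43,0,0]
    - [0,-35,43,0,0]
    - [0,-34,44,0,0]
    - [10,0,0,0,0]
    - [0,0,0,0,0]

```text
t: 8.75
position: [623.1, -172.2, 126.2]
ee_rot: [-1.206, 1.213, 1.208]
wrist_force: [-0.4, -1.1, -6.5]
gripper_width: 45.1
```

```bash
python3 -c "
from h import *
go(622,-172,90,90)
c=env.calibration('wrist');im=env.get_image('wrist');cv2.imwrite('pics/w3.png',im)
for p in((529,-209,73),(529,-128,73),(713,-209,73),(713,-139,73)):print(np.round(proj(c,p)))"
```

```text
t 8.8 pos [ 623.1 -172.2  126.2] yaw 89.8 down [-0.003 -0.001 -1.   ] w 45.1 F [-0.4 -1.1 -6.5] q7 1.2
 turn -0.2 shift before turn [36.2  1.   0.2] after turn [36.2  1.   0.2]
[247. 100.]
[411.  99.]
[267. 403.]
[374. 403.]
```

View pics/w3.png

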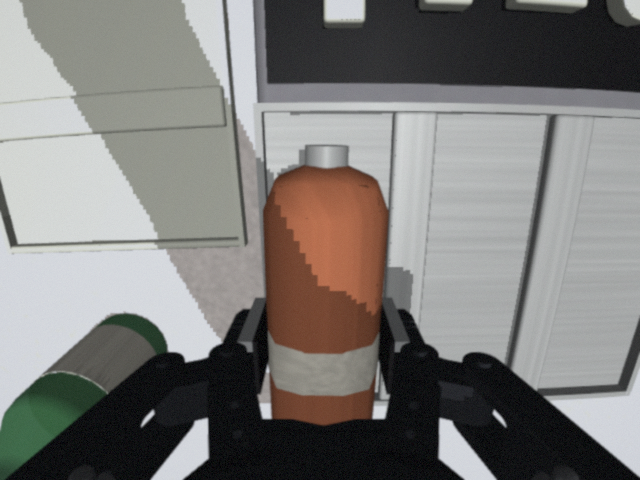

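```bash
python3 -c "
from h import *
c=env.calibration('wrist')
for u,v in((257,104),(265,110),(394,110),(436,113),(549,113),(594,113),(326,110)):print(u,onplane(c,u,v,73).round(1))
for u,v in ((268,230),(388,230)):print(onplane(c,u,v,125).round(1))"
```

```text
257 [ 531. -205.   73.]
265 [ 533.9 -201.1   73. ]
394 [ 534.1 -136.9   73. ]
436 [ 535.4 -115.6   73. ]
549 [534.2 -56.6  73. ]
594 [533.3 -31.6  73. ]
326 [ 534.2 -170.8   73. ]
[ 581.6 -194.1  125. ]
[ 581.8 -146.8  125. ]
```

Lane is centred at y≈-170. Lower and release.

Request:
drive_tool:
  moves:
    - [20,0,2,0,0]
    - [10,0,0,0,0]
    - [4,0,0,0,0]
    - [2,0,0,0,0]
    - [0,0,0,0,0]

```text
t: 9.43
position: [624.2, -170.1, 91.5]
ee_rot: [-1.207, 1.21, 1.207]
wrist_force: [-0.2, -0.0, -7.0]
gripper_width: 45.2
```

```bash
python3 -c "
from h import *
go(622,-170,89,90)"
```

```text
t 9.4 pos [ 624.2 -170.1   91.5] yaw 89.8 down [ 0.  0. -1.] w 45.2 F [-0.2 -0.  -7. ] q7 1.17
 turn -0.2 shift before turn [2.5 2.2 0.1] after turn [2.5 2.2 0.1]
```

Request:
drive_tool:
  moves:
    - [2,0,0,0,0]
    - [1,0,0,0,0]
    - [0,0,0,0,0.6]
    - [0,0,0,0,0.72]
    - [0,0,0,0,0.72]
    - [-30,0,0,0,0.72]
    - [-50,0,0,0,0.72]
    - [0,0,0,0,0.72]

```text
t: 10.42
position: [626.3, -169.6, 172.3]
ee_rot: [-1.211, 1.206, 1.202]
wrist_force: [-0.3, -0.6, -0.7]
gripper_width: 61.5
```

```bash
python3 -c "
from h import *
go(391,-328,175,0)
rolls('top',35)
c,im=rolls('wrist',90,1500)
cv2.imwrite('pics/w4.png',im)"
```

```text
t 10.4 pos [ 626.3 -169.6  172.3] yaw 89.8 down [ 0.007 -0.001 -1.   ] w 61.5 F [-0.3 -0.6 -0.7] q7 1.24
 turn 89.8 shift before turn [  -4.1  234.8 -159.1] after turn [  -4.1 -158.4 -235.3]
top px [338. 196.] at [ 598.7 -171.    35. ] size 43.0 70.0 axis deg 179.3
top px [500. 454.] at [-123.7 -607.7   35. ] size 269.0 136.0 axis deg 89.5
wrist px [324. 211.] at [ 593.6 -168.8   90. ] size 73.0 45.0 axis deg 178.0
wrist px [322. 323.] at [ 671.4 -170.4   90. ] size 46.0 46.0 axis deg 176.4
```

Request:
drive_tool:
  moves:
    - [-10,0,0,10,0.72]
    - [0,0,0,10,1]
    - [0,0,0,10,1]
    - [0,0,0,10,1]
    - [0,0,0,10,1]
    - [0,0,0,10,1]
    - [0,0,0,10,1]
    - [0,0,0,10,1]

```text
t: 11.52
position: [623.3, -170.2, 176.8]
ee_rot: [-0.13, 1.569, 0.131]
wrist_force: [0.4, 0.2, -0.3]
gripper_width: 85.5
```

Request:
drive_tool:
  moves:
    - [0,0,0,9.8,1]
    - [0,-32,-47,0,1]
    - [0,-32,-47,0,1]
    - [0,-32,-47,0,1]
    - [0,-31,-47,0,1]
    - [0,-11,-47,0,1]
    - [0,0,0,0,1]

```text
t: 12.4
position: [384.4, -309.6, 177.1]
ee_rot: [0.004, 1.575, -0.003]
wrist_force: [0.7, -0.7, -1.1]
gripper_width: 85.2
```

```bash
cat >> h.py <<'E'
def wroll(z):
    """roll ends from merged copper pixels nearest image centre column"""
    c=env.calibration('wrist');im=env.get_image('wrist')
    m=cv2.morphologyEx(cop(im),cv2.MORPH_CLOSE,np.ones((61,5)))
    k,l,st,ce=cv2.connectedComponentsWithStats(m)
    for i in range(1,k):
        if st[i,4]<2000: continue
        r=cv2.minAreaRect(np.argwhere(l==i)[:,::-1].astype(np.float32));b=cv2.boxPoints(r)
        B=np.array([onplane(c,*q,z) for q in b])
        print('px',np.round(r[0]),'centre',B.mean(0).round(1),'sides',np.linalg.norm(B[1]-B[0]).round(),np.linalg.norm(B[2]-B[1]).round(),'dir',np.degrees(np.arctan2(*(B[1]-B[0])[1::-1])).round(1))
    return im
E
python3 -c "
from h import *
go(391,-328,28,0)
im=wroll(35);cv2.imwrite('pics/w5.png',im)"
```

```text
t 12.4 pos [ 384.4 -309.6  177.1] yaw -0.3 down [-0.005  0.001 -1.   ] w 85.2 F [ 0.7 -0.7 -1.1] q7 0.29
 turn -0.3 shift before turn [149.1 -18.4   7.4] after turn [149.1 -18.5   7.3]
px [332. 250.] centre [ 391.2 -328.1   35. ] sides 42.0 131.0 dir -0.2
```

View pics/w5.png

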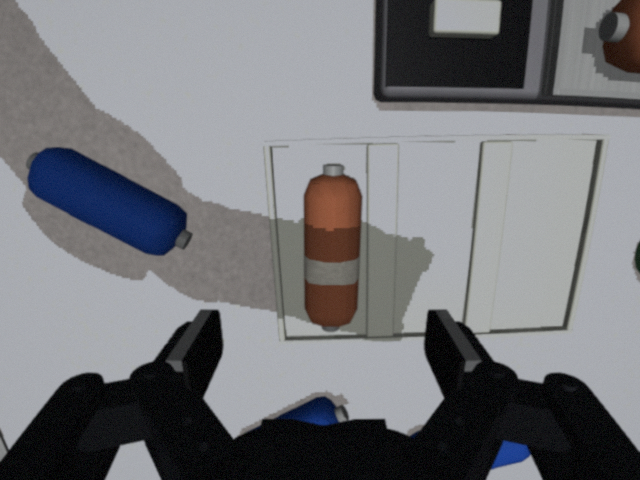

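The picture shows the second roll at px (332,250), i.e. (391,-328), straight in its lane. Grasp it.

Request:
drive_tool:
  moves:
    - [50,-18,7,0,1]
    - [50,0,0,0,1]
    - [30,0,0,0,1]
    - [16,0,0,0,1]
    - [3,0,0,0,0]
    - [0,0,0,0,0]
    - [0,0,0,0,0]
    - [0,0,0,0,0]

```text
t: 13.45
position: [396.1, -326.5, 30.2]
ee_rot: [-0.001, 1.57, -0.001]
wrist_force: [-2.3, 0.5, 6.7]
gripper_width: 45.3
```

Request:
drive_tool:
  moves:
    - [-50,0,0,0,0]
    - [-60,0,0,0,0]
    - [-20,0,0,0,0]
    - [0,0,0,-10,0]
    - [0,0,0,-10,0]
    - [0,0,0,-10,0]
    - [0,0,0,-10,0]
    - [0,0,0,-10,0]

```text
t: 14.45
position: [396.1, -326.2, 159.4]
ee_rot: [-0.686, 1.459, 0.686]
wrist_force: [-0.8, -0.5, -6.2]
gripper_width: 45.1
```

Request:
drive_tool:
  moves:
    - [0,0,0,-10,0]
    - [0,0,0,-10,0]
    - [0,0,0,-10,0]
    - [0,0,0,-10,0]
    - [0,0,0,0,0]

```text
t: 15.08
position: [395.9, -326.4, 159.1]
ee_rot: [-1.208, 1.209, 1.209]
wrist_force: [0.1, 0.0, -6.0]
gripper_width: 45.2
```

```bash
python3 -c "
from h import *
go(623,1,126,90)"
```

```text
t 15.1 pos [ 395.9 -326.4  159.1] yaw 89.9 down [ 0.     0.001 -1.   ] w 45.2 F [ 0.1  0.  -6. ] q7 1.56
 turn -0.1 shift before turn [  33.4 -226.8  327.6] after turn [  33.4 -227.1  327.4]
```

Request:
drive_tool:
  moves:
    - [0,-32,47,0,0]
    - [0,-32,47,0,0]
    - [0,-32,47,0,0]
    - [0,-32,47,0,0]
    - [0,-33,47,0,0]
    - [0,-33,47,0,0]
    - [0,-33,46,0,0]
    - [0,0,0,0,0]

```text
t: 16.08
position: [624.8, 8.7, 159.8]
ee_rot: [-1.209, 1.203, 1.212]
wrist_force: [-1.1, -0.3, -5.1]
gripper_width: 45.1
```

Request:
drive_tool:
  moves:
    - [30,0,0,0,0]
    - [0,0,0,0,0]
    - [0,0,0,0,0]

```text
t: 16.45
position: [623.1, 1.7, 130.1]
ee_rot: [-1.208, 1.21, 1.208]
wrist_force: [0.4, -0.3, -4.5]
gripper_width: 44.9
```

```bash
python3 -c "
from h import *
go(623,1,92,90)
c=env.calibration('wrist');im=env.get_image('wrist');cv2.imwrite('pics/w6.png',im)"
```

```text
t 16.4 pos [623.1   1.7 130.1] yaw 89.9 down [ 0.  0. -1.] w 44.9 F [ 0.4 -0.3 -4.5] q7 0.93
 turn -0.1 shift before turn [38.1  0.2 -0.7] after turn [38.1  0.2 -0.7]
```

View pics/w6.png

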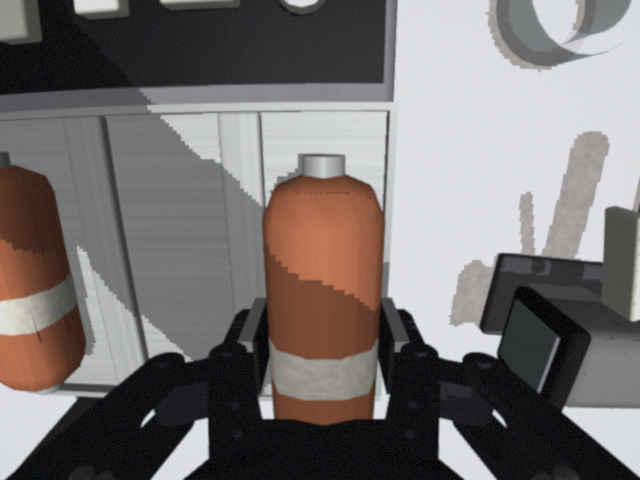

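Lane edges are at px 261 and 388 and the roll's axis is at 323, so it's centred. Roll 0 lies well in the right-hand lane. Lower and release.

Request:
drive_tool:
  moves:
    - [25,0,0,0,0]
    - [10,0,0,0,0]
    - [3,0,0,0,0]
    - [1,0,0,0,0]
    - [0,0,0,0,0]

```text
t: 17.12
position: [623.2, 1.9, 91.3]
ee_rot: [-1.21, 1.209, 1.209]
wrist_force: [-3.7, -0.4, 3.8]
gripper_width: 45.2
```

Request:
drive_tool:
  moves:
    - [0.5,0,0,0,0.6]
    - [0,0,0,0,0.72]
    - [0,0,0,0,0.72]
    - [-30,0,0,0,0.72]
    - [-50,0,0,0,0.72]
    - [0,0,0,0,0]
    - [0,0,0,0,0]

```text
t: 18.0
position: [622.8, 1.6, 169.5]
ee_rot: [-1.21, 1.209, 1.209]
wrist_force: [-0.0, 0.2, 0.3]
gripper_width: 25.8
```

```bash
python3 -c "
from h import *
go(471,-58,100,90)
im=wroll(95)"
```

```text
t 18.0 pos [622.8   1.6 169.5] yaw 90.0 down [-0. -0. -1.] w 25.8 F [-0.   0.2  0.3] q7 0.96
 turn 0.0 shift before turn [ 69.5 151.9 -59.5] after turn [ 69.5 151.8 -59.6]
px [ 56. 256.] centre [ 624.8 -173.9   95. ] sides 69.0 130.0 dir 96.6
px [324. 260.] centre [626.9   2.4  95. ] sides 43.0 133.0 dir 90.0
```

Both rolls are on the pan. Press the wide key.

Request:
drive_tool:
  moves:
    - [0,50,-20,0,0]
    - [0,51,-20,0,0]
    - [0,50,-20,0,0]
    - [45,0,0,0,0]
    - [30,0,0,0,0]
    - [0,0,0,0,0]

```text
t: 18.8
position: [470.1, -58.2, 92.7]
ee_rot: [-1.207, 1.212, 1.214]
wrist_force: [-0.0, 0.3, -0.2]
gripper_width: -0.2
```

```bash
python3 -c "
from h import *
go(471.5,-58.5,73.5,90)"
```

```text
t 18.8 pos [470.1 -58.2  92.7] yaw 90.1 down [-0.005  0.001 -1.   ] w -0.2 F [-0.   0.3 -0.2] q7 0.88
 turn 0.1 shift before turn [19.2 -1.5 -0.3] after turn [19.2 -1.5 -0.3]
```

Request:
drive_tool:
  moves:
    - [10,-1,0,0,0]
    - [5,0,0,0,0]
    - [3,0,0,0,0]
    - [1.5,0,0,0,0]
    - [0,0,0,0,0]
    - [0,0,0,0,0]

```text
t: 19.55
position: [473.5, -58.1, 75.6]
ee_rot: [-1.21, 1.208, 1.209]
wrist_force: [0.8, 0.8, 4.6]
gripper_width: 0.0
```

Request:
drive_tool:
  moves:
    - [1,0,0,0,0]
    - [1,0,0,0,0]
    - [0,0,0,0,0]
    - [0,0,0,0,0]

```text
t: 20.05
position: [473.4, -58.1, 73.9]
ee_rot: [-1.211, 1.208, 1.209]
wrist_force: [-0.3, 0.5, 15.6]
gripper_width: -0.1
```

Bottomed at 15.6 N. Now over to the scanner, to look from close by.

Request:
drive_tool:
  moves:
    - [-60,0,0,0,0]
    - [-60,0,0,0,0]
    - [0,-24,50,0,1]
    - [0,-24,50,0,1]
    - [0,-24,50,0,1]
    - [0,-24,50,0,1]
    - [0,-24,50,0,1]
    - [0,0,0,6,1]

```text
t: 21.05
position: [592.4, 196.8, 192.4]
ee_rot: [-1.132, 1.255, 1.137]
wrist_force: [0.1, -1.2, -0.1]
gripper_width: 85.5
```

Request:
drive_tool:
  moves:
    - [0,0,0,0,1]
    - [0,0,0,0,1]

```text
t: 21.3
position: [592.6, 190.7, 192.9]
ee_rot: [-1.134, 1.258, 1.133]
wrist_force: [0.3, -0.0, 1.1]
gripper_width: 85.8
```

```bash
python3 -c "
from h import *
go(594,195,85,84)
c=env.calibration('wrist');im=env.get_image('wrist');cv2.imwrite('pics/w7.png',im)
print(np.round(proj(c,(594,195,85))))"
```

```text
t 21.3 pos [592.6 190.7 192.9] yaw 84.1 down [-0.001 -0.001 -1.   ] w 85.8 F [ 0.3 -0.   1.1] q7 0.59
 turn 0.1 shift before turn [107.9  -1.1   4.6] after turn [107.9  -1.    4.6]
[329. 248.]
```

View pics/w7.png

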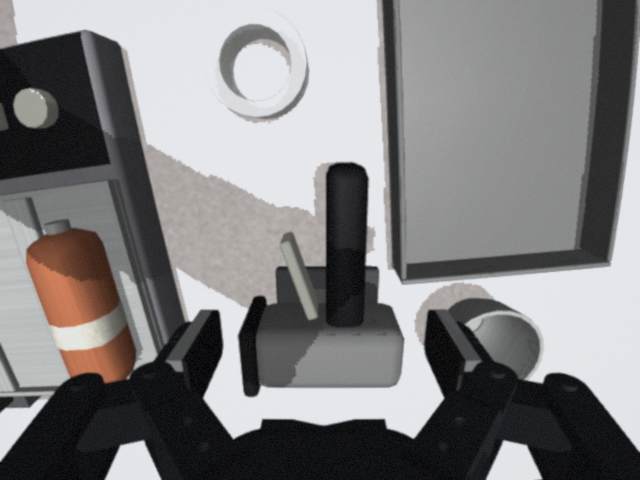

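```bash
python3 -c "
from h import *
c=env.calibration('wrist')
for n,u,v,z in(('grip tip',347,164,95),('gripL',327,230,90),('gripR',366,230,90),('gripL2',328,290,90),('gripR2',364,290,90),('head edge',300,305,116),('plate tip',287,236,98),('plate hinge',312,317,98)):print(n,onplane(c,u,v,z).round(1))
print(onplane(c,347,180,103).round(1),onplane(c,346,320,103).round(1))"
```

```text
grip tip [536.1 212.4  95. ]
gripL [579.7 195.2  90. ]
gripR [582.5 221.9  90. ]
gripL2 [624.9 191.4  90. ]
gripR2 [627.7 217.5  90. ]
head edge [621.7 172.8 116. ]
plate tip [578.9 168.2  98. ]
plate hinge [641.4 178.   98. ]
[545.2 211.1 103. ] [643.5 202.2 103. ]
```

Pinch works out at about (591.5,200.5), with the grip's back at y≈221.5 and plate length and angle as described. I descend with the jaws open and biased 3 mm to the trigger side.

Request:
drive_tool:
  moves:
    - [40,2,6.6,0,1]
    - [30,0,0,0,1]
    - [20,0,0,0,1]
    - [15,0,0,0,1]
    - [8,0,0,0,1]
    - [0,0,0,0,1]
    - [0,0,0,0,1]
  force: 30

```text
t: 22.22
position: [591.9, 198.9, 81.1]
ee_rot: [-1.132, 1.256, 1.132]
wrist_force: [-0.2, -0.8, 0.1]
gripper_width: 85.3
```

```bash
python3 -c "
from h import *
go(591.5,200.5,78)
c=env.calibration('wrist');im=env.get_image('wrist');cv2.imwrite('pics/w8.png',im)"
```

```text
t 22.2 pos [591.9 198.9  81.1] yaw 84.0 down [ 0.001  0.    -1.   ] w 85.3 F [-0.2 -0.8  0.1] q7 0.47
 turn 0 shift before turn [3.1 0.6 1.5] after turn [3.1 0.6 1.5]
```

View pics/w8.png

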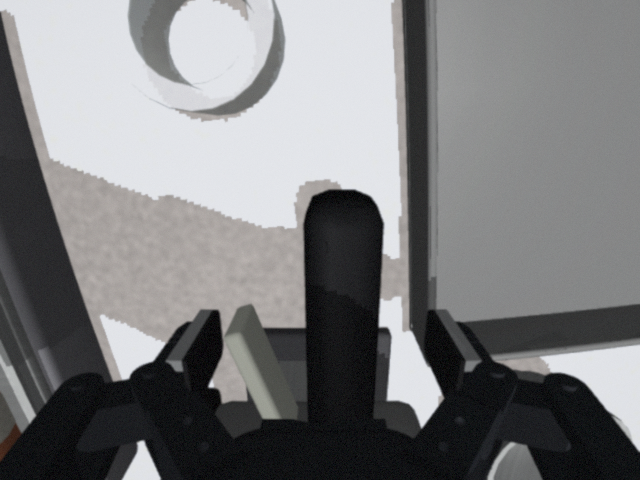

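The plate (tip at px 240,315) and the grip (345,300) both lie between the fingers (220 and 430). Close.

Request:
drive_tool:
  moves:
    - [3,0,1.5,0,0.8]
    - [0,0,0,0,0.65]
    - [0,0,0,0,0.5]
    - [0,0,0,0,0.3]
    - [0,0,0,0,0.3]
    - [0,0,0,0,0.3]

```text
t: 23.02
position: [591.5, 199.4, 77.4]
ee_rot: [-1.133, 1.258, 1.132]
wrist_force: [-2.6, -4.6, 5.2]
gripper_width: 41.5
```

```bash
python3 -c "
from h import *
go(591.5,200.5,78)"
```

```text
t 23.0 pos [591.5 199.4  77.4] yaw 84.0 down [-0.001 -0.001 -1.   ] w 41.5 F [-2.6 -4.6  5.2] q7 0.47
 turn 0 shift before turn [-0.6  0.1  1.1] after turn [-0.6  0.1  1.1]
```

Jaws stalled at 41.5 mm, so the trigger is right in. Release and rise.

Request:
drive_tool:
  moves:
    - [0,0,0,0,1]
    - [0,0,0,0,1]
    - [0,0,-2,0,1]
    - [0,0,0,0,1]
    - [-50,0,0,0,1]
    - [-50,0,0,0,1]
    - [0,0,0,0,1]
    - [0,0,0,0,1]

```text
t: 24.02
position: [591.4, 198.0, 177.0]
ee_rot: [-1.132, 1.257, 1.132]
wrist_force: [0.8, -0.1, -0.7]
gripper_width: 85.3
```

```bash
python3 -c "
from h import *
go(471.5,-161.5,100,84)
c=env.calibration('wrist');im=env.get_image('wrist');cv2.imwrite('pics/w9.png',im)
m=cv2.inRange(cv2.cvtColor(im,cv2.COLOR_BGR2GRAY),150,255)
"
```

```text
t 24.0 pos [591.4 198.  177. ] yaw 84.0 down [ 0. -0. -1.] w 85.3 F [ 0.8 -0.1 -0.7] q7 0.56
 turn 0.0 shift before turn [  77.1   81.9 -370. ] after turn [  77.1   81.6 -370.1]
```

View pics/w9.png

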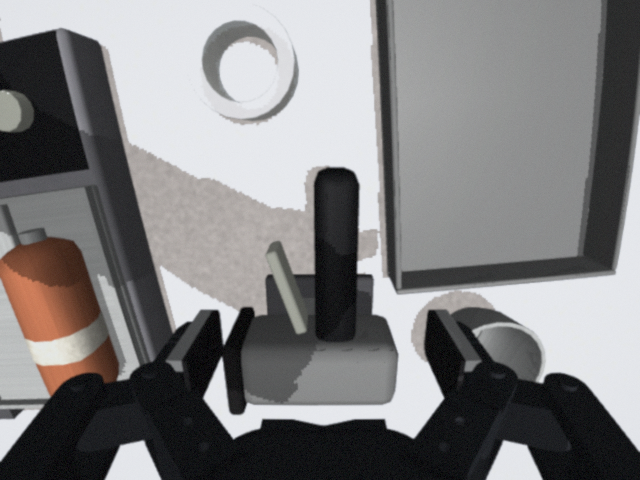

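The trigger is back out, with its plate open at px (285,285), and nothing has been disturbed. To the long key.

Request:
drive_tool:
  moves:
    - [0,12,-53,0,0]
    - [0,12,-53,0,0]
    - [0,12,-53,0,0]
    - [0,12,-53,0,0]
    - [0,11,-53,0,0]
    - [0,11,-53,0,0]
    - [0,12,-52,0,0]
    - [0,0,0,-6,0]

```text
t: 25.08
position: [468.8, -165.9, 175.5]
ee_rot: [-1.204, 1.215, 1.209]
wrist_force: [0.3, 0.6, 0.5]
gripper_width: 0.0
```

Request:
drive_tool:
  moves:
    - [50,0,0,0,0]
    - [30,0,0,0,0]
    - [0,0,0,0,0]
    - [0,0,0,0,0]

```text
t: 25.58
position: [471.8, -160.9, 97.7]
ee_rot: [-1.21, 1.208, 1.21]
wrist_force: [0.9, 0.7, 0.1]
gripper_width: 0.2
```

```bash
python3 -c "
from h import *
go(471.5,-161.5,73.5,90)
rolls('top',90)"
```

```text
t 25.6 pos [ 471.8 -160.9   97.7] yaw 90.1 down [ 0.     0.001 -1.   ] w 0.2 F [0.9 0.7 0.1] q7 1.1
 turn 0.1 shift before turn [24.2  0.3 -0.6] after turn [24.2  0.3 -0.6]
top px [277. 184.] at [6.248e+02 4.000e-01 9.000e+01] size 42.0 127.0 axis deg 179.8
top px [339. 181.] at [ 631. -170.   90.] size 42.0 115.0 axis deg 179.3
top px [500. 454.] at [-106.6 -589.    90. ] size 259.0 131.0 axis deg 89.5
```

Request:
drive_tool:
  moves:
    - [14,0,0,0,0]
    - [5,0,0,0,0]
    - [3,0,0,0,0]
    - [1.5,0,0,0,0]
    - [1,0,0,0,0]
    - [0,0,0,0,0]
    - [0,0,0,0,0]

```text
t: 26.5
position: [471.5, -161.6, 73.9]
ee_rot: [-1.211, 1.21, 1.208]
wrist_force: [-4.6, -2.1, 20.2]
gripper_width: -0.1
```

Bottomed at 20 N, so the print key is pressed. Next, fetch the left roll.

Request:
drive_tool:
  moves:
    - [-55,0,0,0,0]
    - [-50,0,0,0,0]
    - [0,-38,41,0,1]
    - [0,-38,41,0,1]
    - [0,-38,41,0,1]
    - [0,-39,40,0,1]
    - [0,0,0,0,1]
    - [0,0,0,0,1]
  force: 60

```text
t: 27.5
position: [623.9, 1.8, 177.3]
ee_rot: [-1.21, 1.21, 1.211]
wrist_force: [0.2, 0.6, 0.3]
gripper_width: 85.4
```

```bash
python3 -c "
from h import *
im=wroll(95)
go(625,1.5,91,90)"
```

```text
px [ 68. 250.] centre [ 623.9 -170.    95. ] sides 62.0 130.0 dir 96.6
px [324. 254.] centre [627.2   2.7  95. ] sides 43.0 133.0 dir 90.1
t 27.6 pos [623.7   0.9 177.4] yaw 90.0 down [-0.001 -0.001 -1.   ] w 85.7 F [ 0.  -0.5  0.2] q7 0.97
 turn 0.0 shift before turn [86.4 -1.4  0.6] after turn [86.4 -1.4  0.6]
```

Request:
drive_tool:
  moves:
    - [40,-1.5,1,0,1]
    - [30,0,0,0,1]
    - [16,0,0,0,1]
    - [0,0,0,0,0]
    - [0,0,0,0,0]
    - [0,0,0,0,0]
    - [0,0,0,0,0]

```text
t: 28.42
position: [626.7, 2.7, 93.4]
ee_rot: [-1.211, 1.208, 1.207]
wrist_force: [-0.9, -1.9, 6.9]
gripper_width: 45.0
```

Request:
drive_tool:
  moves:
    - [-45,0,0,0,0]
    - [-55,0,0,0,0]
    - [0,10,50,0,0]
    - [0,10,50,0,0]
    - [0,10,50,0,0]
    - [0,10,50,0,0]
    - [0,10,50,0,0]
    - [0,10,50,0,0]

```text
t: 29.42
position: [565.0, 303.9, 191.7]
ee_rot: [-1.21, 1.21, 1.21]
wrist_force: [0.8, -0.6, -5.7]
gripper_width: 45.0
```

Request:
drive_tool:
  moves:
    - [0,5,40,10,0]
    - [0,0,0,10,0]
    - [0,0,0,10,0]
    - [0,0,0,10,0]
    - [0,0,0,10,0]
    - [0,0,0,10,0]
    - [0,0,0,10,0]
    - [0,0,0,10,0]

```text
t: 30.42
position: [560.1, 342.6, 191.6]
ee_rot: [-0.134, 1.568, 0.133]
wrist_force: [0.4, 0.3, -6.4]
gripper_width: 44.9
```

Request:
drive_tool:
  moves:
    - [0,0,0,10,0]
    - [0,0,0,0,0]
    - [0,0,0,0,0]

```text
t: 30.8
position: [560.4, 342.7, 191.7]
ee_rot: [-0.004, 1.571, 0.004]
wrist_force: [0.1, -0.8, -6.9]
gripper_width: 44.7
```

```bash
python3 -c "
from h import *
go(560,343,100,0)
c=env.calibration('wrist');im=env.get_image('wrist');cv2.imwrite('pics/w10.png',im)"
```

```text
t 30.8 pos [560.4 342.7 191.7] yaw 0.3 down [-0. -0. -1.] w 44.7 F [ 0.1 -0.8 -6.9] q7 -0.87
 turn 0.3 shift before turn [91.7  0.3 -0.4] after turn [91.7  0.3 -0.4]
```

View pics/w10.png

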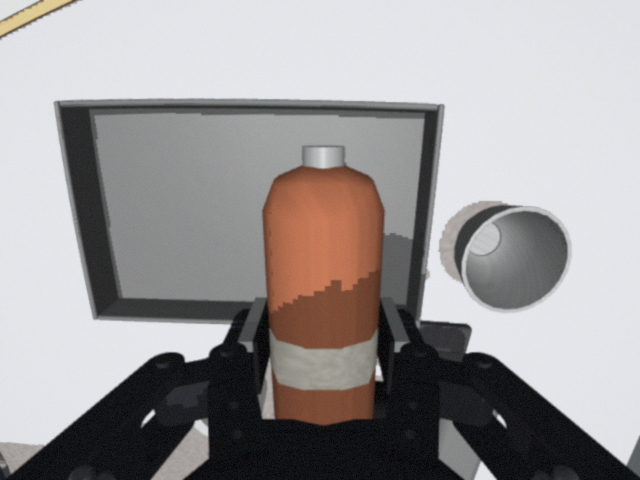

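```bash
python3 -c "
from h import *
c=env.calibration('wrist')
for u,v in((56,103),(442,106),(96,320),(420,325)):print(onplane(c,u,v,45).round(1))
for u,v in((90,110),(424,117),(119,298)):print('floor',onplane(c,u,v,5).round(1))"
```

```text
[353.6 445.9  45. ]
[648.8 441.1  45. ]
[351.1 257.9  45. ]
[647.9 256.1  45. ]
floor [355.3 442.2   5. ]
floor [646.6 434.5   5. ]
floor [351.8 260.7   5. ]
```

Crate centre from close by is about (500,350), so I shift +7 in y and lower.

Request:
drive_tool:
  moves:
    - [50,7,2,0,0]
    - [50,0,0,0,0]
    - [35,0,0,0,0]
    - [15,0,0,0,0]
    - [4,0,0,0,0]
    - [2,0,0,0,0]
    - [0,0,0,0,0]

```text
t: 31.72
position: [563.3, 350.2, 37.1]
ee_rot: [0.0, 1.569, 0.001]
wrist_force: [0.3, 0.3, -5.0]
gripper_width: 44.9
```

```bash
python3 -c "
from h import *
go(562,350,33,0)"
```

```text
t 31.7 pos [563.3 350.2  37.1] yaw 0.0 down [ 0.002  0.001 -1.   ] w 44.9 F [ 0.3  0.3 -5. ] q7 -0.96
 turn 0.0 shift before turn [ 4.1 -0.2 -1.3] after turn [ 4.1 -0.2 -1.3]
```

Request:
drive_tool:
  moves:
    - [2,0,0,0,0]
    - [1,0,0,0,0]
    - [1,0,0,0,0]
    - [0,0,0,0,0.6]
    - [0,0,0,0,0.75]
    - [0,0,0,0,0.75]
    - [-50,0,0,0,0.75]
    - [-60,0,0,0,0.75]

```text
t: 32.72
position: [562.0, 349.3, 141.9]
ee_rot: [-0.002, 1.573, -0.0]
wrist_force: [0.4, 0.2, 0.2]
gripper_width: 64.0
```

Request:
drive_tool:
  moves:
    - [-50,0,0,0,0.75]
    - [0,0,0,-10,1]
    - [0,0,0,-10,1]
    - [0,0,0,-10,1]
    - [0,0,0,-10,1]
    - [0,0,0,-10,1]
    - [0,0,0,-10,1]
    - [0,0,0,-10,1]

```text
t: 33.72
position: [562.8, 349.7, 191.8]
ee_rot: [-0.953, 1.352, 0.953]
wrist_force: [-0.3, -0.0, -0.2]
gripper_width: 85.3
```

Request:
drive_tool:
  moves:
    - [0,0,0,-10,1]
    - [0,0,0,-10,1]
    - [0,0,0,0,1]

```text
t: 34.1
position: [562.8, 349.6, 191.5]
ee_rot: [-1.208, 1.21, 1.209]
wrist_force: [-0.7, -0.0, 0.5]
gripper_width: 85.4
```

```bash
python3 -c "
from h import *
go(624,-170,175,90)
rolls('top',60)"
```

```text
t 34.1 pos [562.8 349.6 191.5] yaw 90.0 down [-0.001  0.    -1.   ] w 85.4 F [-0.7 -0.   0.5] q7 0.46
 turn -0.0 shift before turn [  16.4  -61.6 -519.5] after turn [  16.4  -61.2 -519.6]
top px [339. 184.] at [ 628.1 -172.1   60. ] size 43.0 129.0 axis deg 179.3
top px [500. 454.] at [-115.9 -599.1   60. ] size 265.0 134.0 axis deg 89.5
```

Request:
drive_tool:
  moves:
    - [0,-7,-58,0,1]
    - [0,-7,-58,0,1]
    - [0,-7,-58,0,1]
    - [0,-7,-58,0,1]
    - [0,-7,-58,0,1]
    - [0,-7,-58,0,1]
    - [0,-7,-58,0,1]
    - [0,-7,-58,0,1]

```text
t: 35.15
position: [619.0, -116.2, 192.1]
ee_rot: [-1.207, 1.211, 1.206]
wrist_force: [0.2, 0.1, -0.7]
gripper_width: 85.5
```

Request:
drive_tool:
  moves:
    - [0,-6,-55,0,1]
    - [15,0,0,0,1]
    - [0,0,0,0,1]
    - [0,0,0,0,1]

```text
t: 35.65
position: [625.2, -167.3, 177.3]
ee_rot: [-1.21, 1.208, 1.21]
wrist_force: [-0.3, 0.4, 0.1]
gripper_width: 85.3
```

```bash
python3 -c "
from h import *
im=wroll(95)
go(624,-170,92,90)
rolls('top',30)"
```

```text
px [320. 248.] centre [ 624.1 -168.6   95. ] sides 44.0 133.0 dir 90.1
t 35.7 pos [ 625.4 -167.4  177.5] yaw 90.1 down [ 0.001  0.    -1.   ] w 85.4 F [-0.5 -0.2  0.3] q7 1.24
 turn 0.1 shift before turn [85.5  1.4 -2.7] after turn [85.5  1.4 -2.7]
top px [338. 196.] at [ 599.5 -171.    30. ] size 43.0 70.0 axis deg 179.3
top px [157. 210.] at [561.4 350.7  30. ] size 129.0 43.0 axis deg 89.6
top px [500. 454.] at [-125.2 -609.4   30. ] size 270.0 140.0 axis deg 90.2
```

The first roll lies at (561,350) in the crate, along y. Fetch the second.

Request:
drive_tool:
  moves:
    - [40,1,-2,0,1]
    - [30,0,0,0,1]
    - [15,0,0,0,1]
    - [0,0,0,0,0]
    - [0,0,0,0,0]
    - [0,0,0,0,0]
    - [0,0,0,0,0]

```text
t: 36.62
position: [625.1, -170.8, 93.6]
ee_rot: [-1.211, 1.207, 1.208]
wrist_force: [-1.2, 2.0, 6.3]
gripper_width: 45.1
```

Request:
drive_tool:
  moves:
    - [-45,0,0,0,0]
    - [-55,0,0,0,0]
    - [0,18,52,0,0]
    - [0,18,52,0,0]
    - [0,18,52,0,0]
    - [0,18,52,0,0]
    - [0,18,52,0,0]
    - [0,18,52,0,0]

```text
t: 37.62
position: [514.8, 141.8, 191.9]
ee_rot: [-1.21, 1.21, 1.209]
wrist_force: [2.3, 0.9, -6.4]
gripper_width: 44.9
```

Request:
drive_tool:
  moves:
    - [0,18,52,0,0]
    - [0,18,52,0,0]
    - [0,18,52,0,0]
    - [0,18,51,10,0]
    - [0,0,0,10,0]
    - [0,0,0,10,0]
    - [0,0,0,10,0]
    - [0,0,0,10,0]

```text
t: 38.62
position: [443.3, 347.2, 191.7]
ee_rot: [-0.543, 1.503, 0.542]
wrist_force: [-0.5, -0.6, -7.0]
gripper_width: 44.9
```

Request:
drive_tool:
  moves:
    - [0,0,0,10,0]
    - [0,0,0,10,0]
    - [0,0,0,10,0]
    - [0,0,0,10,0]
    - [0,0,0,0,0]
    - [0,0,0,0,0]

```text
t: 39.38
position: [443.5, 347.6, 191.8]
ee_rot: [-0.004, 1.571, 0.003]
wrist_force: [-0.2, -0.6, -5.9]
gripper_width: 45.4
```

```bash
python3 -c "
from h import *
go(440,350,33,0)
c=env.calibration('wrist');im=env.get_image('wrist');cv2.imwrite('pics/w11.png',im)"
```

```text
t 39.4 pos [443.5 347.6 191.8] yaw 0.3 down [-0. -0. -1.] w 45.4 F [-0.2 -0.6 -5.9] q7 -1.01
 turn 0.3 shift before turn [158.8   2.5  -3.4] after turn [158.8   2.5  -3.4]
```

View pics/w11.png

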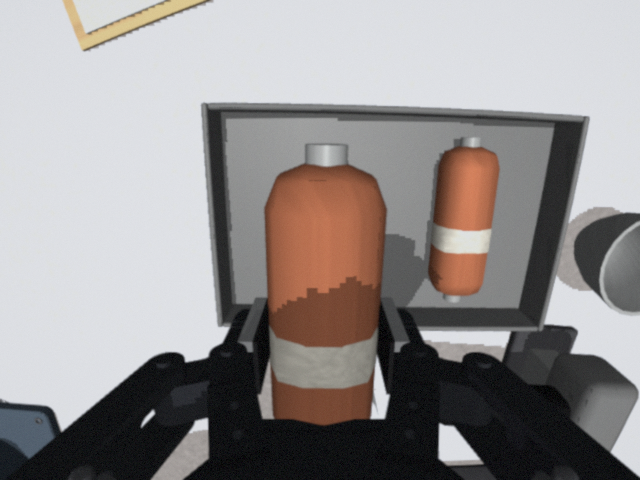

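The first roll is lying well in the crate at px (462,220), and the carried one is clear of it. Lower and release.

Request:
drive_tool:
  moves:
    - [50,3,-3,0,0]
    - [50,0,0,0,0]
    - [35,0,0,0,0]
    - [15,0,0,0,0]
    - [4,0,0,0,0]
    - [2,0,0,0,0]
    - [0,0,0,0,0]

```text
t: 40.3
position: [441.3, 351.1, 36.9]
ee_rot: [0.0, 1.569, 0.001]
wrist_force: [0.1, 0.1, -6.8]
gripper_width: 44.9
```

Request:
drive_tool:
  moves:
    - [2,0,0,0,0]
    - [1,0,0,0,0]
    - [1,0,0,0,0]
    - [0,0,0,0,0.6]
    - [0,0,0,0,0.75]
    - [0,0,0,0,0.75]
    - [-50,0,0,0,0.75]
    - [-60,0,0,0,0.75]

```text
t: 41.3
position: [440.1, 350.2, 142.1]
ee_rot: [-0.002, 1.573, -0.0]
wrist_force: [1.7, 1.5, 0.2]
gripper_width: 63.9
```

Request:
drive_tool:
  moves:
    - [-50,0,0,0,0.75]
    - [0,-55,0,0,0.75]
    - [0,-55,0,0,0.75]
    - [0,-55,0,0,0.75]
    - [0,-55,0,0,0.75]
    - [0,-55,0,0,0.75]
    - [0,0,0,0,0.75]
    - [0,0,0,0,0.75]

```text
t: 42.3
position: [441.1, 76.0, 192.0]
ee_rot: [0.0, 1.57, 0.001]
wrist_force: [0.5, 0.1, 0.4]
gripper_width: 64.2
```

```bash
python3 -c "
from h import *
go(440,350,33,0)
c,im=rolls('top',30);cv2.imwrite('pics/t9.png',im)"
```

```text
t 42.3 pos [441.1  76.  192. ] yaw 0.0 down [ 0.001  0.001 -1.   ] w 64.2 F [0.5 0.1 0.4] q7 -0.52
 turn 0.0 shift before turn [159.1 273.9  -1.1] after turn [159.1 273.9  -1.2]
top px [152. 236.] at [488.2 361.9  30. ] size 143.0 138.0 axis deg 89.6
top px [500. 454.] at [-125.3 -609.6   30. ] size 270.0 137.0 axis deg 89.5
```

View pics/t9.png

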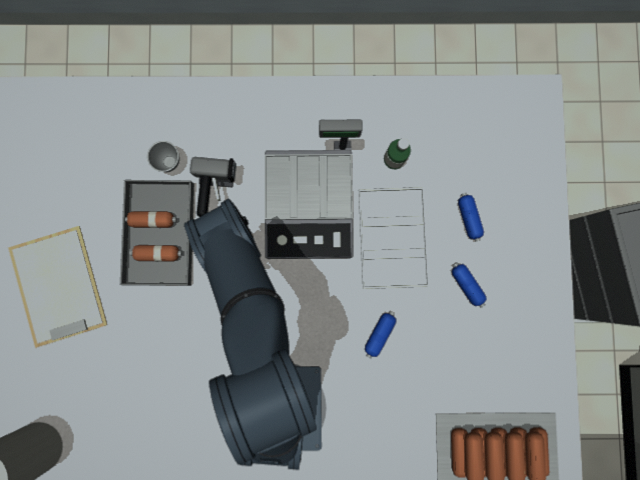

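Both rolls are in the crate, the tray and pan are empty, and the bystanders are in place. Since placing, the first roll has been knocked a little to the left, to px (151,219). I'll check that it lies flat in the crate.

```bash
python3 - <<'E'
from h import *
def bl(n,box):
    c=env.calibration(n);im=env.get_image(n);h=cv2.cvtColor(im,cv2.COLOR_BGR2HSV);m=cv2.inRange(h,(0,90,40),(20,255,255))
    k=np.zeros_like(m);x0,y0,x1,y1=box;k[y0:y1,x0:x1]=m[y0:y1,x0:x1];k=cv2.morphologyEx(k,cv2.MORPH_CLOSE,np.ones((9,9)))
    N,l,st,ce=cv2.connectedComponentsWithStats(k);o=[]
    for i in range(1,N):
        if st[i,4]>150:
            r=cv2.minAreaRect(np.argwhere(l==i)[:,::-1].astype(np.float32));print(n,np.round(r[0]),np.round(r[1]),round(r[2]),st[i,:4]);o.append(r[0])
    return c,o,im
a,A,_=bl("top",(110,170,200,300));b,B,im=bl("scene",(380,290,560,470))
for p in A:
    for q in B:
        x,y=ray(a,*p),ray(b,*q);X=tri([x,y]);print(X.round(0),"err",np.round(np.subtract(proj(a,X),p),1))
    print(" plane",onplane(a,*p,30).round(0))
for e in((127,219),(176,219)):print(onplane(a,*e,28).round(0))
cv2.imwrite("pics/s9.png",cv2.resize(im[280:470,360:580],None,fx=3.2,fy=3.2,interpolation=cv2.INTER_CUBIC))
E
```

```text
top [150. 220.] [15. 45.] 90 [127 212  46  16]
top [155. 252.] [46. 15.] 0 [132 245  47  16]
scene [481. 361.] [57. 20.] 41 [456 339  51  46]
scene [460. 397.] [59. 21.] 41 [435 373  52  48]
[509. 349. 153.] err [-6.7  3.9]
[536. 371.  29.] err [ 0. -0.]
 plane [535. 371.  30.]
[440. 353.  32.] err [-0.2  0.1]
[ 464.  378. -110.] err [ 6.1 -4.5]
 plane [441. 353.  30.]
[538. 436.  28.]
[537. 296.  28.]
```

View pics/s9.png

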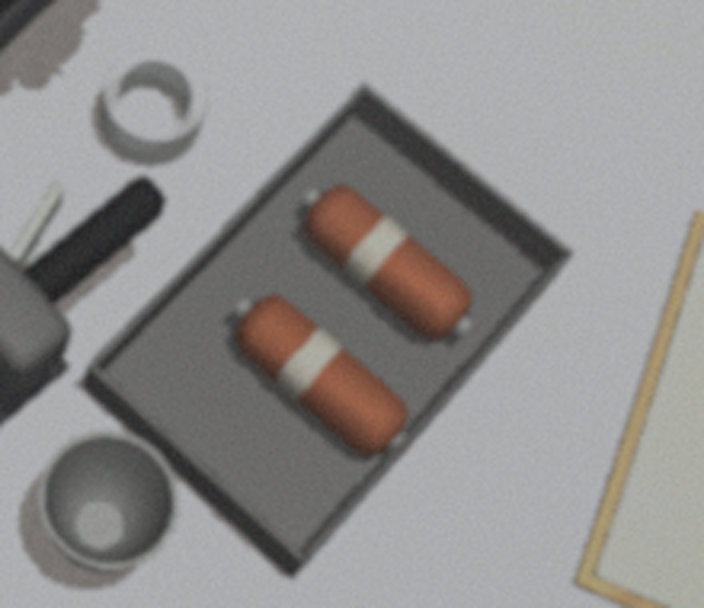

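Both rolls lie flat on the crate floor (triangulated z 29 and 32) and inside the walls. Handing in.

```bash
python3 -c "
from h import *
print(env.hand_in())"
```

```text
the job is handed in; nothing more can be done
None
```

The job is handed in at about 42 s of robot time, with the whole sequence done in the order asked. There were two rolls; both were weighed, booked and printed, and they now lie in the crate.

- **Keys:** I pressed round, then square with the pan empty. With both rolls on the pan and let go, I pressed wide, and after the scanner, long. Each bottomed out, at 41, 15, 16 and 20 N against the 5 N spring force. The 41 N on the round key was harder than I intended. It was fingertip contact, so I do not expect it to count against the 40 N limit on the arm and gripper body. I did not read the scale's display.
- **Scanner:** the jaws stalled at 41.5 mm, which is the trigger right in. A picture afterwards showed it back out.
- **Rolls:** they stayed on the pan until the long key had been pressed, then went into the crate one at a time.

**Last checks:** triangulated from two cameras, the rolls are flat inside the crate at about (536,371) and (440,353), z about 30. The first had been knocked 2–3 cm since I laid it at (561,350), but it is still flat and inside. The tray and pan are empty and the bystanders look unmoved, except that the arm hid the tape from the top camera; the side view showed it standing. The arm was clear of everything at hand-in.

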